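# Feel the locating pin into the hidden hole of a drilling fixture

## Robot

A 6-joint arm with a two-finger parallel gripper is mounted at the origin on a cart in front of the work surface, level with it; the furniture and walls round the work are solid. World frame = base frame: x ahead of the robot, y to its left, z up, the work surface at z = 0. Lengths are in mm, angles in rad, forces in N, time in s.
With the tool pointing down it reaches from about 375 to 925 mm from the base axis. Payload 5.7 kg.
Tool frame: the origin (TCP) lies on the centre line of the jaws, within the pads' length; the fingertips stand 11 mm ahead of it and the grasp point (between the pads) lies 8 mm behind it; z points along the fingers, x is the direction in which the jaws open and shut, and the axes are right-handed (so a half turn about z gives the same grasp; the last joint's range is limited). The gripper opens to 85 mm and grips with 20 to 120 N. Pads are 22 mm wide; open, the fingers measure 114 mm over their backs; the gripper's body (76 mm by 85 mm) begins 54 mm behind the grasp point. The pads swing forward as they close: fully open they stand 13 mm farther back than shut.
Start: joints at [1.14, 0.359, 1.51, -0, 1.272, -0.115], TCP at [186.339, 570.3, 242.267] pointing down, gripper open.
Joint ranges: [-2.97, 2.97], [-1.01, 2.36], [0.21, 2.38], [-0.96, 4.11], [0.2, 2.71], [-2.98, 2.98]. Speed limits (rad/s): [2.39, 2.39, 3.14, 3.14, 3.14, 3.14].

## Interface

Orientations are given as a unit quaternion [x, y, z, w].
In Python, from station import ctrl gives the robot as it stands. The module is installed in compiled form; this text tells all that it offers.
- The arm moves only by the tool move_arm, never from a script. Its argument "increments" is a list of rows, each a list of 6 numbers: the shift along the tool's x, y, z in m, then the turn, a rotation vector about the tool's x, y, z in degrees. In form: [[dx, dy, dz, ax, ay, az], ...]. A call has 1 to 12 rows; each row is the pose to reach, as a shift and turn from the pose commanded when the call began, along the tool's axes at that moment; what a row does not reach only later rows make up. A row lasts 1/12 s, in which the tool goes at most 41.7 mm and 7.16 degrees, less where a joint would pass 70% of its speed; a pose out of reach is approached as far as the arm can. A call with a gripper value outside its range is refused whole. "claw" is the gripper's target within -1 to 1 (shut at 1, half-way at 0, fully open at -1), set as the call begins (left out, the last holds). The fingers move at their own pace and stop on an object; the grip force is fixed at half the most. Time passes only in rows, so rows that repeat a pose let the fingers close. It gives the time, the measured TCP pose, the force and the opening at its end, in the units of the state.
- ctrl.get_obs(): the state, without advancing time (a new reading comes with each control period).
- ctrl.snapshot(name): name is "scene" or "side" or "wrist"; returns a dict with "image" (420x560x3 uint8, red, green, blue), "depth" (420x560 float32, mm along the optical axis (not along the pixel's ray), 0 where there is no reading), "fx", "fy", "cx", "cy" (pixels), "cam_to_world" (4x4, takes a point from camera to world coordinates); the wrist camera has in their place "T_tool_cam" (4x4, takes a point from camera to tool coordinates, whose origin is the TCP and whose axes are the tool frame's). Camera axes: x right, y down, z forward; pixel columns grow to the right and rows downward; lengths in mm; the calibration is good to about 2 mm. A picture is of the moment at which its call begins: read the wrist's pose just before it.
- ctrl.finish_job(): hands the job in, once; it reports no verdict.
Trained networks look in the newest picture that a camera, given by its name, has taken for a name from the list of things; names that differ only in an ending like _2 or _b are one class to them, and where a whole thing is asked for, a point or a joint stands for the part that bears it (a point fixed in the world has none). Each returns a list of dicts, best first, with "confidence" (0 to 1); they miss things now and then, are a little off and sometimes report something else, mostly with a low value. They report only what shows in the picture. A call takes as long as a camera call. They do not tell look-alikes from the thing itself.
- ctrl.spot_in(camera, query): "point" ([x, y, z] in mm, in the coordinates of the camera as it stood for that picture, good to about 4 mm: the middle of the surface that is visible of it).
The state is a dict: "clock": time; "qpos": joint angles; "qvel": joint speeds; "joint_torque": joint torques, N m; "eef_pos": TCP position; "orientation": TCP orientation; "wrist_force": force on the tool from outside, world axes, zero at the start; "ft_torque": the same for the moment, N m; "gripper_width": opening from 0.0 (shut) to 1.0 (fully open).
Only numpy, scipy, OpenCV 4.12 (cv2) and the standard library are available. Lean on these libraries where they do the work, as an engineer would, in place of code of your own. Each camera call takes 0.05 s, during which the arm holds its last target.

## Task

Draw the locating pin straight up out of its wooden storage block and put it through the window in the fixture's cover, upright, into the blind hole of the workpiece clamped inside. The workpiece is clamped off-centre and its hole is hidden down in the dark, so slide the tip lightly over the workpiece in a widening spiral until it drops in, pressing gently (well under 40 N). Keep hold of the pin until it stands on the bottom of the hole, then let go and leave it; do not knock over or push away the glue bottle, the tin or the battery.

Things in the scene. Friction and masses are not known exactly. Their poses are not given: they have to be found in the camera images.
- pin_grip (a point): Centre of the black grip (18 mm in its x, 30 mm in y, 36 mm in z) of the locating pin: 18 mm below the pin's top, 90 mm above its tip. Loose pin, about 0.1 kg; below the grip a 19 mm steel collar 6 mm high, then a round steel shank of 12 mm diameter, 66 mm long, with a 2 mm chamfer at the tip. z points up along the pin.
- pin_tip (a point): Centre of the flat tip at the lower end of the locating pin; same axes as the grip. Before the start it stands 5 mm above the table, 40 mm deep in the storage block.
- stand: Wooden storage block, fixed, 74 x 74 mm and 45 mm high, with one upright blind hole (14 mm diameter, 40 mm deep) at its centre in which the pin stands loosely. Origin at the centre of its underside, z up.
- window (a point): Centre of the round window (36 mm diameter) in the fixture's aluminium cover, at the height of the cover's upper face, 60 mm above the table; x, y along the fixture's sides, z up. The cover is 8 mm thick. With the pin on the bottom of the hole, its grip centre is 38 mm above the cover's upper face.
- work_face (a point): Fixed point of the fixture straight below the window's centre, 34 mm below the cover's upper face: the height of the firmly clamped flat steel workpiece (66 x 66 mm). Its one blind hole (13.5 mm diameter, 2 mm chamfer at the mouth, 18 mm deep) is in general not at this point: its centre lies anywhere within 6 mm of it in x and 6 mm in y. Axes as the window.
- fixture: Drilling fixture: fixed grey metal box 110 x 110 x 60 mm (z) with an aluminium cover with a round window; four screw heads stand 3 mm above the cover at its corners, foot lugs on the two y sides, a black clamp-screw knob on the -x side. Origin at the centre of its underside; same axes as the window.
- glue_bottle: Bystander: small white upright glue bottle with a red tip, 25 mm diameter, 74 mm high; origin at the centre of its underside.
- flux_tin: Bystander: round tin with a green lid, 49 mm diameter, 20 mm high; origin at the centre of its underside.
- aa_cell: Bystander: small round battery lying on the table, 15 mm diameter, 50 mm long (along its y); origin at its underside.
There are look-alikes about, which are no part of the job. There is more than one size of the part that bears pin_grip; the job needs the smaller. Of the things that look like the fixture, take the one that is nearest to the robot's base at the start.

How it is judged:
By the outcome, as a careful person would: the job done as asked, in the order asked, and still so for the second after the job is handed in, with the robot touching nothing.
It also fails if it takes over 64 s, if anything falls off the work surface, if the arm or the gripper's body presses on something with over 40 N, if the wrist force passes 120 N, or if a joint passes its speed limit or range.

## Working session

There is one attempt and no reset: what is moved stays moved. The work goes in short steps, Python scripts to look and compute and a tool call to move; the robot and the scene stay as the last step left them, time stands still between calls to the robot, and variables do not carry over. Pictures are saved under pics/ and viewed, and the job is handed in when it is done.

Besides the shell and the picture viewer there is one more tool, called after "Request:" as name(argument=value, ...), one argument or row to a line, values as JSON. move_arm: Moves the arm, as the interface text tells. Its arguments: {"type":"object","properties":{"increments":{"type":"array","items":{"type":"array","items":{"type":"number"}}},"claw":{"type":"number"}},"required":["increments"]}

```bash
mkdir -p pics
python3 - <<'E'
from station import ctrl
import cv2,pickle
o=ctrl.get_obs();print(o)
for n in("scene","side"):
    s=ctrl.snapshot(n);pickle.dump(s,open(n+".pkl","wb"));cv2.imwrite(f"pics/{n}0.png",cv2.cvtColor(s["image"],cv2.COLOR_RGB2BGR))
    print(n,s["fx"],s["cx"],s["cy"],s["cam_to_world"].round(3).tolist())
    for q in("pin_grip","fixture","stand","glue_bottle","flux_tin","aa_cell"):
        for d in ctrl.spot_in(n,q):
            import numpy as np
            p=np.r_[d["point"],1]; print(q,round(d["confidence"],2),(s["cam_to_world"]@p)[:3].round(0), (s["fx"]*p[0]/p[2]+s["cx"]).round(0),(s["fy"]*p[1]/p[2]+s["cy"]).round(0))
E
```

```text
{'clock': 0.0, 'qpos': array([ 1.13987827e+00,  3.59541391e-01,  1.51145573e+00,  1.27767927e-05,
        1.27249984e+00, -1.15101901e-01]), 'qvel': array([ 0.00067297,  0.00078774,  0.00254323, -0.00019353, -0.00190033,
       -0.00044869]), 'joint_torque': array([-2.50490863e-03, -5.27603495e+01, -2.78616929e+01, -2.71738218e-04,
        1.33697878e-02, -3.51512210e-05]), 'eef_pos': array([186.07661309, 569.70909778, 241.42304243]), 'orientation': array([ 8.09504403e-01,  5.87113034e-01, -8.32867981e-04,  4.61482880e-04]), 'wrist_force': array([0.39012124, 0.39645969, 0.77278853]), 'ft_torque': array([ 0.01422494, -0.00265349,  0.00552597]), 'gripper_width': 0.998949985002763}
scene 538.6085520647873 270.92295827415376 208.3535102933186 [[0.742, -0.298, 0.601, -282.611], [-0.671, -0.301, 0.678, -1105.388], [-0.021, -0.906, -0.423, 717.862], [0.0, 0.0, 0.0, 1.0]]
pin_grip 0.61 [537. 156.  89.] 196.0 190.0
pin_grip 0.55 [648. 138. 114.] 229.0 174.0
fixture 0.98 [ 462. -482.   54.] 340.0 298.0
fixture 0.96 [ 486. -211.   52.] 265.0 250.0
stand 0.58 [528. 139.  38.] 198.0 208.0
stand 0.4 [396. -75.   8.] 205.0 259.0
flux_tin 0.45 [729. -44.  22.] 289.0 211.0
aa_cell 0.5 [396. -76.  10.] 205.0 258.0
side 434.4228468585647 268.4552958911727 212.58263567643806 [[0.954, -0.133, 0.271, 219.512], [-0.3, -0.343, 0.89, -1330.774], [-0.025, -0.93, -0.367, 605.448], [0.0, 0.0, 0.0, 1.0]]
pin_grip 0.58 [648. 139. 102.] 263.0 188.0
pin_grip 0.48 [540. 153.  87.] 234.0 194.0
fixture 0.95 [ 478. -511.   49.] 275.0 300.0
fixture 0.63 [ 496. -225.   44.] 250.0 249.0
stand 0.88 [536. 134.  31.] 235.0 210.0
stand 0.49 [ 493. -224.   50.] 249.0 247.0
flux_tin 0.55 [736. -43.  15.] 303.0 224.0
aa_cell 0.39 [400. -81.  12.] 209.0 244.0
```

Run:
```python
import cv2
for n in("scene","side"):
    im=cv2.imread(f"pics/{n}0.png"); c=im[140:340,140:400]; cv2.imwrite(f"pics/{n}0c.png",cv2.resize(c,(780,600),interpolation=cv2.INTER_CUBIC))
```

```text
(no output)
```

View pics/scene0.png

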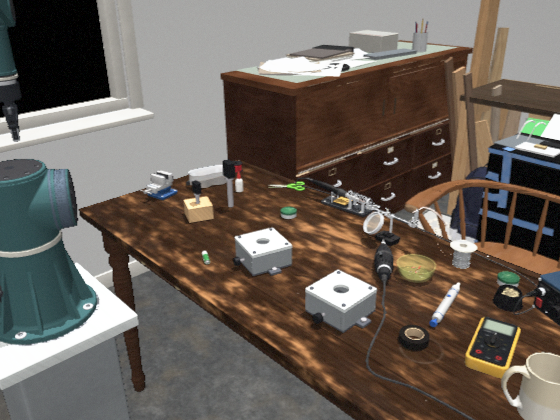

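View pics/scene0c.png

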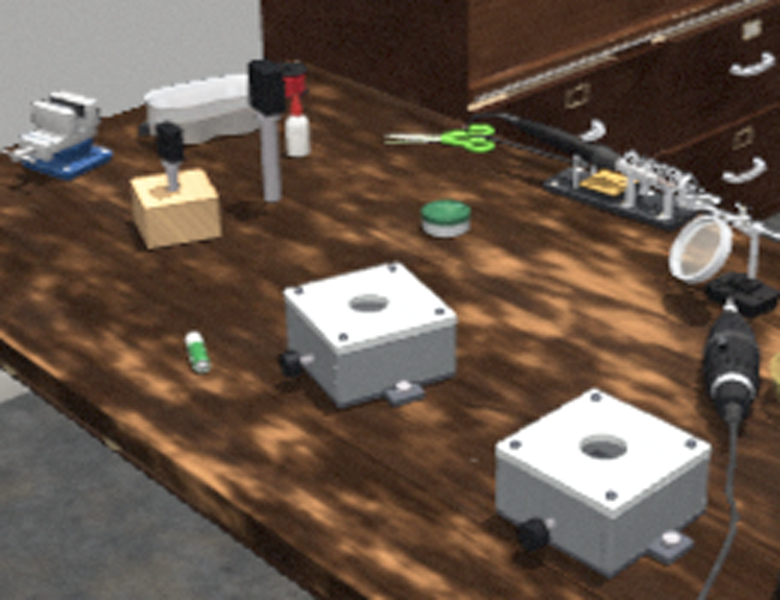

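View pics/side0c.png

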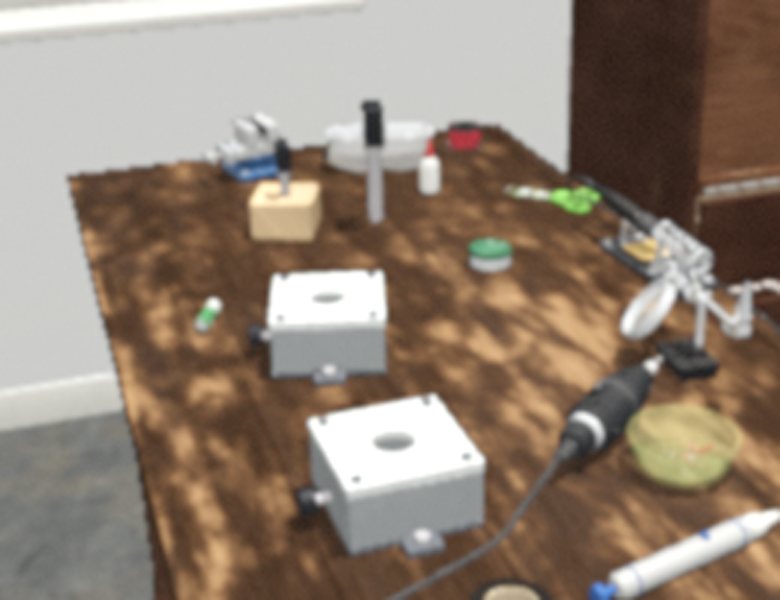

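The pin in the wooden block is at scene (196,190). The taller look-alike stands free at (229,175). The fixtures are at (265,250), about 530 mm from the base, and (340,298), about 670 mm, so I take the first. Next I measure the geometry from depth and check the wrist camera.

```bash
cat > h.py <<'E'
import numpy as np,cv2,pickle
from scipy.spatial.transform import Rotation as R
from station import ctrl
def cloud(s):
    d=s["depth"];v,u=np.mgrid[:d.shape[0],:d.shape[1]]
    P=np.stack([(u-s["cx"])/s["fx"]*d,(v-s["cy"])/s["fy"]*d,d],-1)
    T=s["T"];W=P@T[:3,:3].T+T[:3,3];W[d<=0]=np.nan
    return W
def snap(n,tag=None):
    o=ctrl.get_obs();s=dict(ctrl.snapshot(n))
    if n=="wrist":
        M=np.eye(4);M[:3,:3]=R.from_quat(o["orientation"]).as_matrix();M[:3,3]=o["eef_pos"]
        s["T"]=M@s["T_tool_cam"]
    else: s["T"]=s["cam_to_world"]
    if tag:
        cv2.imwrite(f"pics/{tag}.png",cv2.cvtColor(s["image"],cv2.COLOR_RGB2BGR));pickle.dump(s,open(f"{tag}.pkl","wb"))
    return s,o
def proj(s,p):
    q=np.linalg.inv(s["T"])@np.r_[p,1];return np.array([s["fx"]*q[0]/q[2]+s["cx"],s["fy"]*q[1]/q[2]+s["cy"]])
def ray(s,uv,z):
    d=s["T"][:3,:3]@np.array([(uv[0]-s["cx"])/s["fx"],(uv[1]-s["cy"])/s["fy"],1]);c=s["T"][:3,3]
    return c+d*(z-c[2])/d[2]
def plan(o,goal,yaw=None):
    """tool-frame shift to world goal; yaw = desired world angle of tool x, deg"""
    M=R.from_quat(o["orientation"]).as_matrix()
    d=M.T@(np.array(goal)-o["eef_pos"])/1000
    return d.round(4)
E
python3 - <<'E'
from h import *
s,o=snap("wrist","w0");print(s["T_tool_cam"].round(3).tolist(),s["fx"],s["cx"],s["cy"])
for n in("scene","side"):
    s=pickle.load(open(n+".pkl","rb"));s["T"]=s["cam_to_world"];W=cloud(s)
    m=(W[...,2]>55)&(W[...,2]<70)&(W[...,0]>400)&(W[...,0]<570)&(W[...,1]>-310)&(W[...,1]<-120)
    p=W[m];print(n,len(p),np.median(p[:,2]),p.min(0),p.max(0)); print(cv2.minAreaRect(p[:,:2].astype(np.float32)))
    m=(W[...,2]>38)&(W[...,2]<52)&(W[...,0]>450)&(W[...,0]<620)&(W[...,1]>80)&(W[...,1]<230)
    p=W[m];print(n,len(p),np.median(p[:,2])); print(cv2.minAreaRect(p[:,:2].astype(np.float32)))
    m=(W[...,2]>75)&(W[...,2]<120)&(W[...,0]>450)&(W[...,0]<600)&(W[...,1]>80)&(W[...,1]<230)
    p=W[m];print(n,len(p),np.median(p,axis=0),p.max(0)[2])
E
```

```text
[[1.0, 0.0, 0.001, 1.041], [-0.0, 0.948, 0.317, -82.167], [-0.0, -0.317, 0.948, -132.864], [0.0, 0.0, 0.0, 1.0]] 340.5755220928719 282.14671252591705 210.8855122743544
scene 930 60.480487191286954 [ 437.11121246 -249.35132878   55.03944436] [ 569.14854742 -120.4133091    65.88364774]
((504.168212890625, -181.1372833251953), (116.26019287109375, 114.0366439819336), 75.71736145019531)
scene 294 45.47512728746506
((540.6198120117188, 161.17562866210938), (89.46533203125, 74.86133575439453), 66.47112274169922)
scene 119 [535.68809135 152.34767646 100.21346685] 116.54290085706339
side 556 58.10165736565233 [ 437.59710924 -249.52135826   55.0185961 ] [ 569.65340224 -122.05712223   62.89310837]
((504.6935729980469, -182.45138549804688), (117.26180267333984, 109.9630355834961), 75.28788757324219)
side 168 42.845324496250896
((541.2369384765625, 159.58050537109375), (82.79220581054688, 74.25565338134766), 68.46257781982422)
side 59 [539.16588489 148.84557016  99.42537974] 112.74972329577628
```

Request:
move_arm(
  increments=[
    [-0.01, 0.016, 0, 0, 0, 0],
    [-0.03, 0.049, 0, 0, 0, 0],
    [-0.05, 0.082, 0, 0, 0, 0],
    [-0.072, 0.118, 0, 0, 0, 0],
    [-0.094, 0.154, 0, 0, 0, 0],
    [-0.116, 0.19, 0, 0, 0, 0],
    [-0.138, 0.226, 0, 0, 0, 0],
    [-0.16, 0.262, 0, 0, 0, 0],
    [-0.182, 0.298, 0, 0, 0, 0],
    [-0.204, 0.334, 0, 0, 0, 0],
    [-0.226, 0.37, 0, 0, 0, 0],
    [-0.244, 0.4, 0, 0, 0, 0],
  ],
  claw=-1,
)

```text
clock: 1.75
eef_pos: [492.1, 212.1, 242.6]
orientation: [0.81, 0.587, 0.0, 0.0]
wrist_force: [0.7, 0.3, -0.5]
gripper_width: 1.002
```

Request:
move_arm(
  increments=[
    [-0.015, 0.024, 0, 0, 0, 0],
    [-0.028, 0.046, 0, 0, 0, 0],
    [-0.036, 0.06, 0, 0, 0, 0],
    [-0.04, 0.066, 0, 0, 0, 0],
    [-0.04, 0.066, 0, 0, 0, 0],
  ],
)

```text
clock: 2.17
eef_pos: [541.8, 154.9, 242.2]
orientation: [0.81, 0.586, 0.0, 0.0]
wrist_force: [-1.1, -0.2, -0.0]
gripper_width: 1.0
```

Run:
```python
from h import *
s,o=snap("wrist","w1");print(o["clock"],o["eef_pos"],o["orientation"],o["wrist_force"])
W=cloud(s)
for lo,hi in((100,125),(60,72),(40,52)):
    m=(W[...,2]>lo)&(W[...,2]<hi)&(abs(W[...,0]-541)<60)&(abs(W[...,1]-155)<60)
    p=W[m]
    if len(p):print(lo,len(p),np.median(p,axis=0),cv2.minAreaRect(p[:,:2].astype(np.float32)))
```

```text
2.1667 [541.79389489 154.90907386 242.20935797] [8.09962632e-01 5.86481487e-01 7.69447313e-06 3.56157131e-05] [-1.10764468 -0.20439088 -0.00575555]
100 891 [539.62776715 164.27846088 113.607725  ] ((541.4400024414062, 163.88731384277344), (30.02357292175293, 18.37824821472168), 83.07685852050781)
40 4390 [532.95287603 167.21111456  46.09803031] ((541.9981079101562, 164.0097198486328), (74.17372131347656, 74.5979232788086), 67.01456451416016)
```

View pics/w1.png

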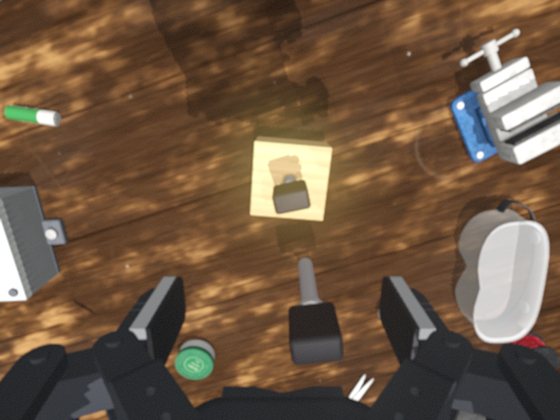

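The wrist view shows the small pin in its block at (290,190), with its grip at (541.4,163.9), 30x18 mm, top z 113.6 (expected 113). The tall look-alike is at (315,330) and is not the one. I turn the jaws onto the 18 mm sides and come down part way.

Request:
move_arm(
  increments=[
    [0.001, 0, 0.006, 0, 0, 5],
    [0.002, -0.001, 0.014, 0, 0, 12],
    [0.003, -0.001, 0.022, 0, 0, 19],
    [0.004, -0.002, 0.03, 0, 0, 26],
    [0.005, -0.002, 0.038, 0, 0, 33],
    [0.006, -0.002, 0.046, 0, 0, 40],
    [0.007, -0.003, 0.054, 0, 0, 47],
    [0.008, -0.003, 0.062, 0, 0, 54],
    [0.0084, -0.0032, 0.07, 0, 0, 61],
    [0.0084, -0.0032, 0.076, 0, 0, 68],
    [0.0084, -0.0032, 0.08, 0, 0, 74.5],
    [0.0084, -0.0032, 0.082, 0, 0, 78.8],
  ],
)

```text
clock: 3.22
eef_pos: [538.7, 166.3, 159.7]
orientation: [0.998, -0.062, -0.001, -0.0]
wrist_force: [-0.8, -0.1, 0.3]
gripper_width: 1.002
```

Run:
```python
from h import *
s,o=snap("wrist","w2");print(o["clock"],o["eef_pos"],R.from_quat(o["orientation"]).as_matrix().round(3).tolist(),o["qpos"].round(2))
W=cloud(s)
for lo,hi in((104,125),(40,52)):
    m=(W[...,2]>lo)&(W[...,2]<hi)&(abs(W[...,0]-541)<60)&(abs(W[...,1]-164)<60)
    p=W[m]
    if len(p):print(lo,len(p),np.median(p,axis=0),cv2.minAreaRect(p[:,:2].astype(np.float32)))
```

```text
3.2167 [538.71446768 166.31364136 159.68327658] [[0.992, -0.124, -0.002], [-0.124, -0.992, 0.0], [-0.002, 0.0, -1.0]] [0.18 0.4  1.68 0.   1.07 0.3 ]
104 1559 [542.70300453 166.55677045 113.76654604] ((542.4823608398438, 164.3489227294922), (29.783823013305664, 18.008934020996094), 84.0495834350586)
40 7491 [543.48265991 172.31745778  46.10785266] ((542.442626953125, 163.53050231933594), (75.0806884765625, 74.20292663574219), 67.03343963623047)
```

View pics/w2.png

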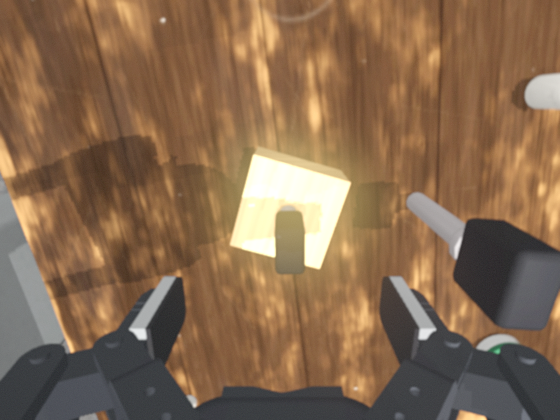

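The small grip is at wrist (290,240) between the jaws. The tall look-alike at (510,270) is clear of the right finger.

Request:
move_arm(
  increments=[
    [0, 0, 0.01, 0, 0, 0],
    [0, 0, 0.022, 0, 0, 0],
    [0, 0, 0.03, 0, 0, 0],
    [0, 0, 0.03, 0, 0, 0],
  ],
)

```text
clock: 3.6
eef_pos: [538.7, 164.9, 128.4]
orientation: [0.998, -0.059, -0.002, 0.0]
wrist_force: [-0.5, -0.4, 0.2]
gripper_width: 1.003
```

Request:
move_arm(
  increments=[
    [0.002, 0, 0, 0, 0, 0],
    [0.0035, 0.0004, 0.008, 0, 0, 0],
    [0.0035, 0.0004, 0.018, 0, 0, 0],
    [0.0035, 0.0004, 0.028, 0, 0, 0],
    [0.0035, 0.0004, 0.035, 0, 0, 0],
    [0.0035, 0.0004, 0.038, 0, 0, 0],
    [0.0035, 0.0004, 0.038, 0, 0, 0],
  ],
)

```text
clock: 4.18
eef_pos: [543.1, 163.6, 91.0]
orientation: [0.998, -0.06, -0.001, 0.0]
wrist_force: [-0.6, -0.6, 0.4]
gripper_width: 1.002
```

Request:
move_arm(
  increments=[
    [0, 0, 0, 0, 0, 0],
    [0, 0, 0, 0, 0, 0],
    [0, 0, 0, 0, 0, 0],
    [0, 0, 0, 0, 0, 0],
    [0, 0, 0, 0, 0, 0],
    [0, 0, 0, 0, 0, 0],
    [0, 0, 0, 0, 0, 0],
    [0, 0, 0, 0, 0, 0],
    [0, 0, 0, 0, 0, 0],
    [0, 0, 0, 0, 0, 0],
  ],
  claw=1,
)

```text
clock: 5.02
eef_pos: [543.9, 163.9, 92.7]
orientation: [0.998, -0.06, -0.0, -0.0]
wrist_force: [-1.1, 0.6, 5.5]
gripper_width: 0.2
```

Request:
move_arm(
  increments=[
    [0, 0, -0.004, 0, 0, 0],
    [0, 0, -0.012, 0, 0, 0],
    [0, 0, -0.022, 0, 0, 0],
    [0, 0, -0.034, 0, 0, 0],
    [0, 0, -0.047, 0, 0, 0],
    [0, 0, -0.06, 0, 0, 0],
    [0, 0, -0.072, 0, 0, 0],
    [0, 0, -0.084, 0, 0, 0],
    [0, 0, -0.094, 0, 0, 0],
    [0, 0, -0.1, 0, 0, 0],
    [0, 0, -0.1, 0, 0, 0],
  ],
)

```text
clock: 5.93
eef_pos: [545.2, 164.0, 194.2]
orientation: [0.998, -0.06, 0.002, -0.0]
wrist_force: [0.1, 0.5, -0.6]
gripper_width: 0.198
```

Run:
```python
from h import *
for n in("scene","side"):
    s,o=snap(n,n+"1")
    im=cv2.imread(f"pics/{n}1.png");u,v=proj(s,o["eef_pos"]).astype(int);print(u,v)
    c=im[v-50:v+70,u-80:u+80];cv2.imwrite(f"pics/{n}1c.png",cv2.resize(c,(640,480),interpolation=cv2.INTER_CUBIC))
s,o=snap("wrist","w3");print(o["clock"],o["eef_pos"],o["orientation"],o["wrist_force"])
```

```text
193 155
232 164
6.0333 [544.05099044 163.7501039  192.36298248] [ 9.98191518e-01 -6.01138883e-02  1.14045705e-04  4.23247804e-05] [-0.040929    0.44740085 -1.47161772]
```

View pics/scene1c.png

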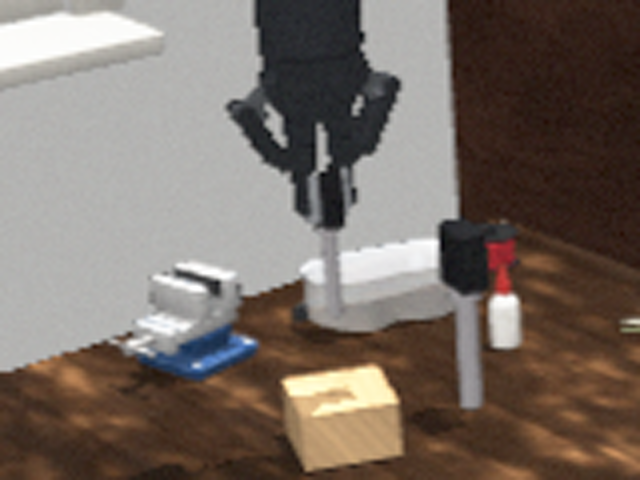

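View pics/side1c.png

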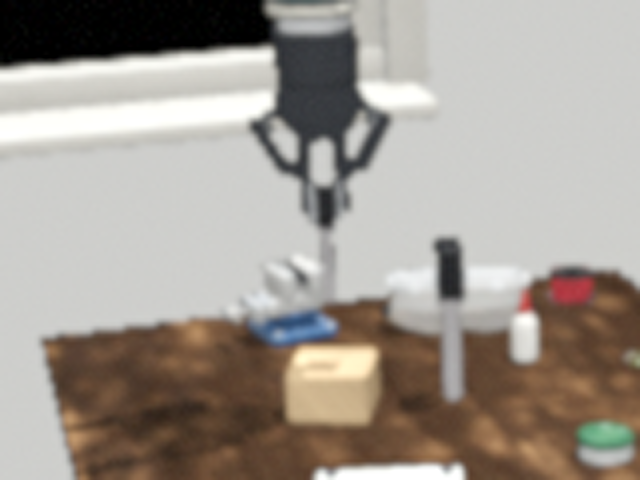

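View pics/w3.png

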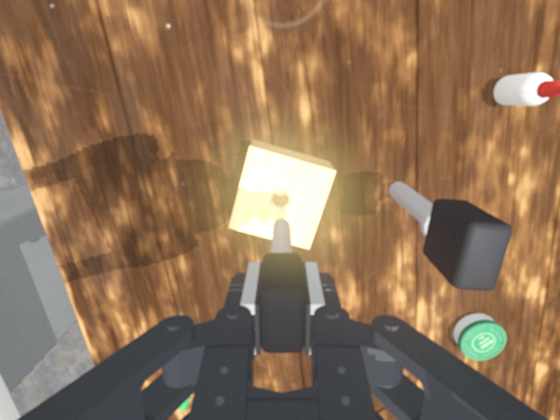

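The pin came out of the block cleanly and hangs upright: tip at wrist (281,225), empty hole at (281,198). I go to just short of the fixture window to measure it.

Request:
move_arm(
  increments=[
    [0, 0.008, 0, 0, 0, 0],
    [0, 0.026, 0, 0, 0, 0],
    [-0.001, 0.052, 0, 0, 0, 0],
    [-0.002, 0.084, 0, 0, 0, 0],
    [-0.003, 0.118, 0, 0, 0, 0],
    [-0.003, 0.152, 0, 0, 0, 0],
    [-0.004, 0.186, 0, 0, 0, 0],
    [-0.004, 0.22, 0, 0, 0, 0],
    [-0.005, 0.25, 0, 0, 0, 0],
    [-0.005, 0.274, 0, 0, 0, 0],
    [-0.005, 0.288, 0, 0, 0, 0],
    [-0.005, 0.292, 0, 0, 0, 0],
  ],
)

```text
clock: 7.08
eef_pos: [503.2, -128.2, 191.7]
orientation: [0.998, -0.061, -0.001, 0.0]
wrist_force: [-0.5, -0.1, -0.7]
gripper_width: 0.201
```

Request:
move_arm(
  increments=[
    [0, 0, 0, 0, 0, 0],
    [0, 0, 0, 0, 0, 0],
    [0, 0, 0, 0, 0, 0],
  ],
)

```text
clock: 7.33
eef_pos: [503.8, -124.5, 192.0]
orientation: [0.998, -0.06, -0.0, -0.0]
wrist_force: [1.0, -0.2, -0.2]
gripper_width: 0.198
```

Run:
```python
from h import *
s,o=snap("wrist","w4");print(o["clock"],o["eef_pos"],o["orientation"],o["wrist_force"])
W=cloud(s)
m=(W[...,2]>57)&(W[...,2]<68)&(abs(W[...,0]-504)<90)&(abs(W[...,1]+181)<90)
p=W[m];print(len(p),np.median(p[:,2]),cv2.minAreaRect(p[:,:2].astype(np.float32)))
print(proj(s,[504,-181,60]))
```

```text
7.3333 [ 503.84646847 -124.50909794  192.04558158] [ 9.98212441e-01 -5.97637953e-02 -3.66969850e-04 -2.76182818e-04] [ 1.04660236 -0.21964339 -0.2308843 ]
7858 61.12822451011289 ((506.3200988769531, -176.68955993652344), (105.97271728515625, 110.34562683105469), 74.49738311767578)
[290.7139572  266.05969668]
```

View pics/w4.png

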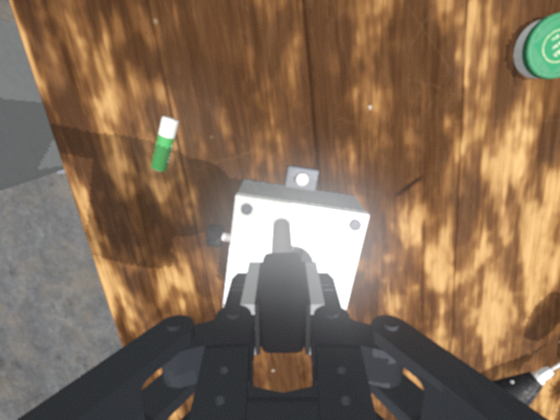

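The window sits behind the gripper at about (290,266), because the camera looks toward tool +y, so I overshoot past it and look again.

Request:
move_arm(
  increments=[
    [0, 0.01, 0, 0, 0, 0],
    [0, 0.03, 0, 0, 0, 0],
    [0, 0.055, 0, 0, 0, 0],
    [0, 0.08, 0, 0, 0, 0],
    [0, 0.098, 0, 0, 0, 0],
    [0, 0.105, 0, 0, 0, 0],
    [0, 0.105, 0, 0, 0, 0],
    [0, 0.105, 0, 0, 0, 0],
    [0, 0.105, 0, 0, 0, 0],
  ],
)

```text
clock: 8.13
eef_pos: [491.3, -228.6, 192.2]
orientation: [0.998, -0.06, -0.0, -0.0]
wrist_force: [0.3, 0.5, -0.9]
gripper_width: 0.201
```

Run:
```python
from h import *
s,o=snap("wrist","w5");print(o["clock"],o["eef_pos"],o["orientation"],o["wrist_force"])
W=cloud(s)
m=(W[...,2]>57)&(W[...,2]<68)&(abs(W[...,0]-504)<90)&(abs(W[...,1]+181)<90)
p=W[m];print(len(p),np.median(p[:,2]),cv2.minAreaRect(p[:,:2].astype(np.float32)))
m=(W[...,2]>20)&(W[...,2]<54)&(np.hypot(W[...,0]-504,W[...,1]+181)<24)
p=W[m];print(len(p),np.median(p,axis=0),p.min(0),p.max(0))
u,v=proj(s,[504,-181,60]).astype(int);print(u,v)
im=cv2.imread("pics/w5.png")[v-70:v+80,u-100:u+100];cv2.imwrite("pics/w5c.png",cv2.resize(im,(800,600),interpolation=cv2.INTER_CUBIC));print(u-100,v-70)
```

```text
8.1333 [ 491.32148117 -228.57430522  192.1944682 ] [ 9.98209339e-01 -5.98155556e-02 -2.71985282e-04 -3.75910616e-04] [ 0.28897222  0.45488609 -0.86275835]
19378 61.17599652070331 ((505.4374084472656, -179.3179168701172), (110.505615234375, 110.33018493652344), 74.33908081054688)
1446 [ 504.51517608 -181.40415684   27.09989395] [ 486.4851009  -201.55532697   20.36887969] [ 525.13531865 -163.47649068   53.98931951]
291 143
191 73
```

View pics/w5c.png

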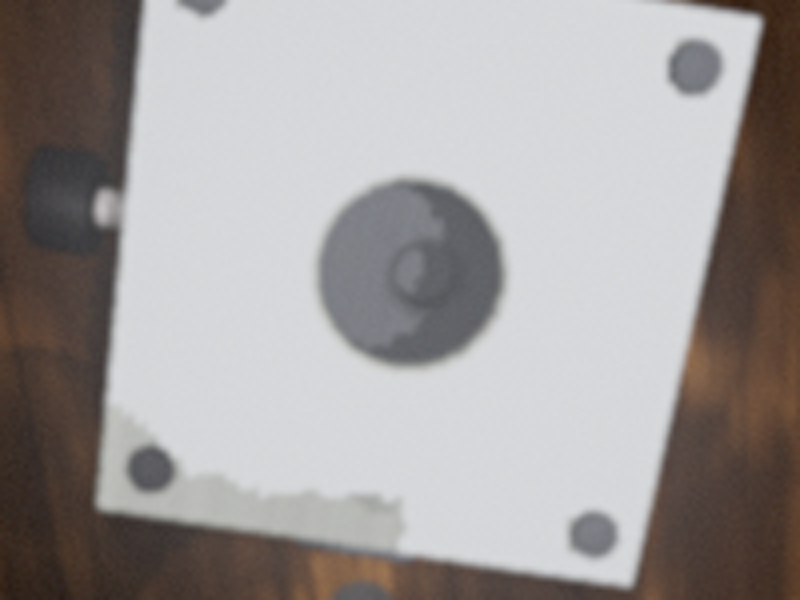

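The window is at wrist (294,141), and the workpiece hole's dark ring can even be seen at (297,141). I work out both positions, and check the pin tip in the same camera.

Run:
```python
from h import *
s=pickle.load(open("w5.pkl","rb"))
eef=np.array([491.32,-228.57,192.19]);M=R.from_quat([.99821,-.0598,-.00027,-.00038]).as_matrix()
for z in(61.1,60):print("win",ray(s,(293.6,141.0),z))
for z in(27.1,26):print("hole",ray(s,(297,141),z))
for z in (86,88,90): print("tip proj",z,proj(s,eef+M@[0,0,z]),proj(s,eef+M@[6,0,z]))
im=cv2.imread("pics/w5.png");c=im[190:270,240:330];cv2.imwrite("pics/w5t.png",cv2.resize(c,(720,640)[0:2],interpolation=cv2.INTER_CUBIC)[:600])
c=im[120:165,270:320];c=cv2.convertScaleAbs(c,alpha=2.2,beta=-100);cv2.imwrite("pics/w5h.png",cv2.resize(c,(660,594),interpolation=cv2.INTER_CUBIC))
```

```text
win [ 505.58103472 -178.89864379   61.1       ]
win [ 505.60054457 -179.03360261   60.        ]
hole [ 509.0981919  -183.41958416   27.1       ]
hole [ 509.12845797 -183.55583295   26.        ]
tip proj 86 [282.7691304  224.20383154] [291.50948075 224.20657887]
tip proj 88 [282.76516051 223.18136526] [291.43516126 223.18408325]
tip proj 90 [282.76125401 222.17522675] [291.36202859 222.17791598]
```

View pics/w5t.png

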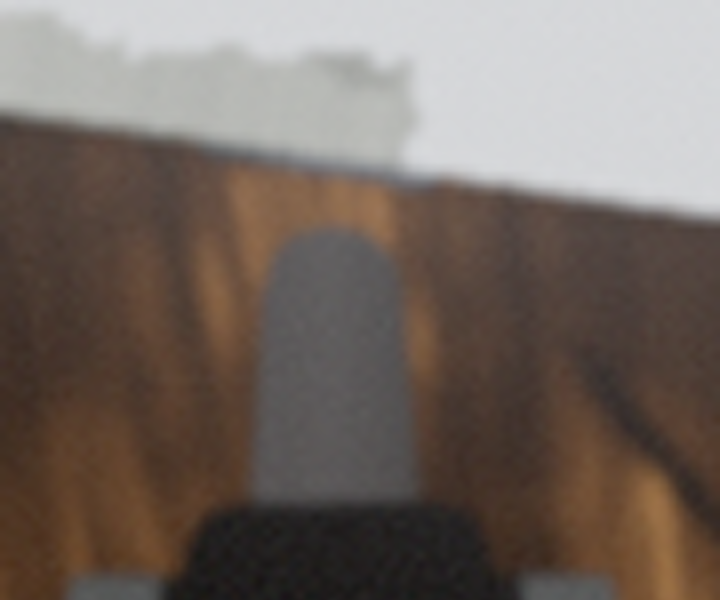

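View pics/w5h.png

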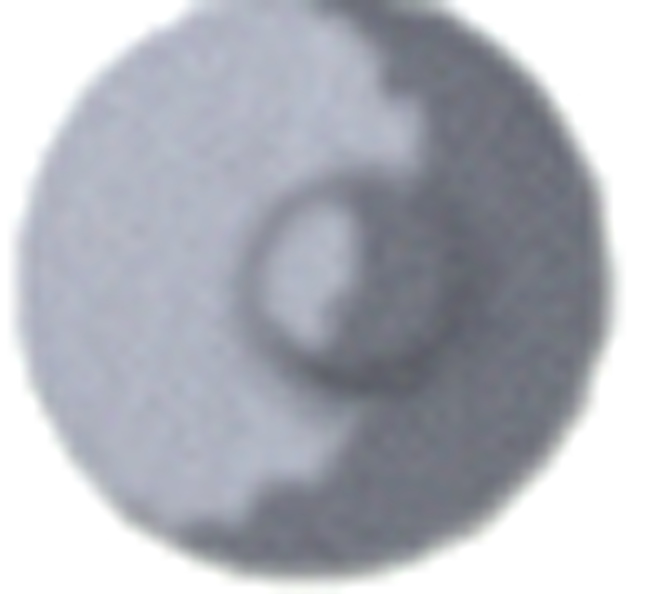

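The tip lies within about 1 mm of where it was expected, and the hole is at about (509.2,-183.7). In fixture axes that is (4.7,-3.5) mm from the window centre, inside the ±6 range. I go above the hole.

Request:
move_arm(
  increments=[
    [0.002, -0.006, 0, 0, 0, 0],
    [0.006, -0.02, 0, 0, 0, 0],
    [0.01, -0.035, 0.004, 0, 0, 0],
    [0.0125, -0.044, 0.01, 0, 0, 0],
    [0.0133, -0.0472, 0.018, 0, 0, 0],
    [0.0133, -0.0472, 0.025, 0, 0, 0],
    [0.0133, -0.0472, 0.027, 0, 0, 0],
    [0.0133, -0.0472, 0.027, 0, 0, 0],
    [0.0133, -0.0472, 0.027, 0, 0, 0],
  ],
)

```text
clock: 8.93
eef_pos: [510.1, -184.9, 165.0]
orientation: [0.998, -0.06, -0.0, 0.0]
wrist_force: [0.2, 0.5, 0.3]
gripper_width: 0.206
```

Request:
move_arm(
  increments=[
    [0, -0.0014, 0.004, 0, 0, 0],
    [0, -0.0014, 0.012, 0, 0, 0],
    [0, -0.0014, 0.02, 0, 0, 0],
    [0, -0.0014, 0.028, 0, 0, 0],
    [0, -0.0014, 0.035, 0, 0, 0],
    [0, -0.0014, 0.04, 0, 0, 0],
    [0, -0.0014, 0.042, 0, 0, 0],
    [0, -0.0014, 0.042, 0, 0, 0],
    [0, -0.0014, 0.042, 0, 0, 0],
  ],
)

```text
clock: 9.68
eef_pos: [510.5, -183.1, 123.2]
orientation: [0.998, -0.06, -0.0, 0.0]
wrist_force: [0.4, -0.3, -0.2]
gripper_width: 0.206
```

Request:
move_arm(
  increments=[
    [0, 0, 0.002, 0, 0, 0],
    [0, 0, 0.004, 0, 0, 0],
    [0, 0, 0.006, 0, 0, 0],
    [0, 0, 0.008, 0, 0, 0],
    [0, 0, 0.008, 0, 0, 0],
  ],
)

```text
clock: 10.1
eef_pos: [510.3, -183.0, 115.0]
orientation: [0.998, -0.06, -0.0, -0.0]
wrist_force: [0.3, -0.1, -1.0]
gripper_width: 0.199
```

Request:
move_arm(
  increments=[
    [0, 0, 0.001, 0, 0, 0],
    [0, 0, 0.002, 0, 0, 0],
    [0, 0, 0.003, 0, 0, 0],
    [0, 0, 0.003, 0, 0, 0],
  ],
)

```text
clock: 10.43
eef_pos: [510.4, -183.1, 112.1]
orientation: [0.998, -0.06, -0.0, -0.0]
wrist_force: [0.4, -0.5, -1.5]
gripper_width: 0.202
```

Request:
move_arm(
  increments=[
    [0, 0, 0.001, 0, 0, 0],
    [0, 0, 0.002, 0, 0, 0],
    [0, 0, 0.002, 0, 0, 0],
  ],
)

```text
clock: 10.68
eef_pos: [510.6, -183.3, 110.2]
orientation: [0.998, -0.06, 0.0, 0.0]
wrist_force: [0.3, -0.1, -1.1]
gripper_width: 0.201
```

Request:
move_arm(
  increments=[
    [0, 0, 0.001, 0, 0, 0],
    [0, 0, 0.002, 0, 0, 0],
    [0, 0, 0.002, 0, 0, 0],
  ],
)

```text
clock: 10.93
eef_pos: [510.5, -183.2, 108.2]
orientation: [0.998, -0.06, 0.0, 0.0]
wrist_force: [-0.8, -0.6, -0.8]
gripper_width: 0.2
```

The tip is about 5 mm below the face height with no force, so it seems to have entered the hole directly. I continue in gentle steps.

Request:
move_arm(
  increments=[
    [0, 0, 0.001, 0, 0, 0],
    [0, 0, 0.002, 0, 0, 0],
    [0, 0, 0.003, 0, 0, 0],
    [0, 0, 0.004, 0, 0, 0],
    [0, 0, 0.004, 0, 0, 0],
  ],
)

```text
clock: 11.35
eef_pos: [510.5, -183.2, 104.1]
orientation: [0.998, -0.06, -0.0, 0.0]
wrist_force: [-0.3, -1.3, -1.4]
gripper_width: 0.202
```

Request:
move_arm(
  increments=[
    [0, 0, 0.001, 0, 0, 0],
    [0, 0, 0.002, 0, 0, 0],
    [0, 0, 0.003, 0, 0, 0],
    [0, 0, 0.003, 0, 0, 0],
  ],
)

```text
clock: 11.68
eef_pos: [510.5, -183.2, 101.2]
orientation: [0.998, -0.06, 0.0, 0.0]
wrist_force: [0.2, -1.8, -1.3]
gripper_width: 0.2
```

Request:
move_arm(
  increments=[
    [0, 0, 0.001, 0, 0, 0],
    [0, 0, 0.002, 0, 0, 0],
    [0, 0, 0.002, 0, 0, 0],
  ],
)

```text
clock: 11.93
eef_pos: [510.5, -183.2, 99.2]
orientation: [0.998, -0.06, -0.0, 0.0]
wrist_force: [1.1, -2.3, -0.7]
gripper_width: 0.199
```

Request:
move_arm(
  increments=[
    [0, 0, 0.001, 0, 0, 0],
    [0, 0, 0.0015, 0, 0, 0],
    [0, 0, 0.0015, 0, 0, 0],
  ],
)

```text
clock: 12.18
eef_pos: [510.5, -183.2, 97.8]
orientation: [0.998, -0.06, 0.0, 0.0]
wrist_force: [-0.4, -2.3, 0.4]
gripper_width: 0.202
```

Request:
move_arm(
  increments=[
    [0, 0.0004, 0.0005, 0, 0, 0],
    [0, 0.0004, 0.001, 0, 0, 0],
    [0, 0.0004, 0.001, 0, 0, 0],
  ],
)

```text
clock: 12.43
eef_pos: [510.4, -183.4, 96.7]
orientation: [0.998, -0.06, -0.0, -0.0]
wrist_force: [0.2, -0.7, -0.8]
gripper_width: 0.202
```

Request:
move_arm(
  increments=[
    [0, 0, 0.0005, 0, 0, 0],
    [0, 0, 0.001, 0, 0, 0],
    [0, 0, 0.001, 0, 0, 0],
  ],
)

```text
clock: 12.68
eef_pos: [510.4, -183.4, 95.7]
orientation: [0.998, -0.06, -0.0, -0.0]
wrist_force: [0.1, -0.5, -1.1]
gripper_width: 0.198
```

Request:
move_arm(
  increments=[
    [0, 0, 0.0005, 0, 0, 0],
    [0, 0, 0.001, 0, 0, 0],
    [0, 0, 0.001, 0, 0, 0],
  ],
)

```text
clock: 12.93
eef_pos: [510.5, -183.4, 95.6]
orientation: [0.998, -0.06, 0.0, 0.0]
wrist_force: [-2.3, 0.9, 8.0]
gripper_width: 0.201
```

Request:
move_arm(
  increments=[
    [0, 0, 0.0005, 0, 0, 0],
    [0, 0, 0.001, 0, 0, 0],
    [0, 0, 0.001, 0, 0, 0],
  ],
)

```text
clock: 13.18
eef_pos: [510.6, -183.5, 95.5]
orientation: [0.998, -0.06, 0.0, 0.0]
wrist_force: [-4.1, 1.8, 17.0]
gripper_width: 0.199
```

It met the bottom at TCP z 95.6 (expected 95.7) with 17 N. I verify in the pictures, relax the load, then let go.

Request:
move_arm(
  increments=[
    [0, 0, -0.001, 0, 0, 0],
    [0, 0, -0.0016, 0, 0, 0],
    [0, 0, -0.0016, 0, 0, 0],
  ],
)

```text
clock: 13.43
eef_pos: [510.5, -183.5, 95.7]
orientation: [0.998, -0.06, 0.0, 0.0]
wrist_force: [-0.1, 1.7, 5.1]
gripper_width: 0.204
```

Run:
```python
from h import *
ims=[]
for n in("scene","side"):
    s,o=snap(n,n+"2")
    im=cv2.imread(f"pics/{n}2.png");u,v=proj(s,o["eef_pos"]).astype(int)
    ims.append(cv2.resize(im[v-50:v+50,u-50:u+50],(400,400),interpolation=cv2.INTER_CUBIC))
cv2.imwrite("pics/both2.png",np.hstack(ims));print(o["wrist_force"],o["eef_pos"])
```

```text
[-1.33116345  0.45779509  5.78816902] [ 510.49261653 -183.47568312   95.669702  ]
```

View pics/both2.png

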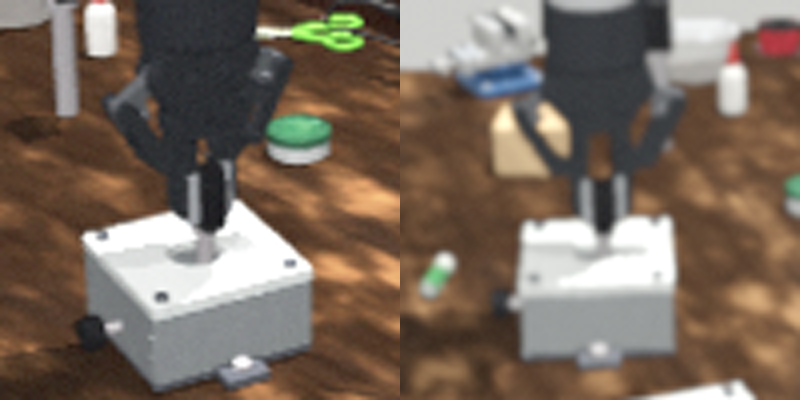

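Both views show the pin upright in the window, at (205,240) and (600,240) in the composite. I let go.

Request:
move_arm(
  increments=[
    [0, 0, 0, 0, 0, 0],
    [0, 0, 0, 0, 0, 0],
    [0, 0, 0, 0, 0, 0],
    [0, 0, 0, 0, 0, 0],
    [0, 0, 0, 0, 0, 0],
    [0, 0, 0, 0, 0, 0],
    [0, 0, 0, 0, 0, 0],
    [0, 0, 0, 0, 0, 0],
    [0, 0, 0, 0, 0, 0],
    [0, 0, 0, 0, 0, 0],
  ],
  claw=-1,
)

```text
clock: 14.37
eef_pos: [510.5, -183.5, 95.4]
orientation: [0.998, -0.06, 0.0, 0.0]
wrist_force: [-0.2, 0.1, -0.1]
gripper_width: 1.002
```

Request:
move_arm(
  increments=[
    [0, 0, -0.004, 0, 0, 0],
    [0, 0, -0.012, 0, 0, 0],
    [0, 0, -0.024, 0, 0, 0],
    [0, 0, -0.04, 0, 0, 0],
    [0, 0, -0.058, 0, 0, 0],
    [0, 0, -0.076, 0, 0, 0],
    [0, 0, -0.094, 0, 0, 0],
    [0, 0, -0.11, 0, 0, 0],
    [0, 0, -0.118, 0, 0, 0],
    [0, 0, -0.12, 0, 0, 0],
    [0, 0, -0.12, 0, 0, 0],
  ],
)

```text
clock: 15.28
eef_pos: [510.7, -183.6, 216.1]
orientation: [0.998, -0.06, 0.001, 0.0]
wrist_force: [0.2, -0.3, 0.1]
gripper_width: 0.997
```

Run:
```python
from h import *
ims=[]
for n in("scene","side"):
    s,o=snap(n,n+"3")
    im=cv2.imread(f"pics/{n}3.png");u,v=proj(s,[508,-183,90]).astype(int)
    ims.append(cv2.resize(im[v-80:v+40,u-60:u+60],(400,400),interpolation=cv2.INTER_CUBIC))
    W=cloud(s);m=(W[...,2]>82)&(W[...,2]<130)&(np.hypot(W[...,0]-510,W[...,1]+183)<35);p=W[m];print(n,len(p),np.median(p,axis=0),np.percentile(p[:,2],98))
cv2.imwrite("pics/both3.png",np.hstack(ims))
s,o=snap("wrist","w6");W=cloud(s);m=(W[...,2]>104)&(W[...,2]<130)&(np.hypot(W[...,0]-510,W[...,1]+183)<40);p=W[m]
print(np.median(p,axis=0),cv2.minAreaRect(p[:,:2].astype(np.float32)),o["eef_pos"],o["clock"],o["gripper_width"],o["wrist_force"])
```

```text
scene 163 [ 502.21804876 -193.55933812  103.27615708] 117.84473259399886
side 89 [ 506.21257142 -199.03388006  103.43791   ] 115.35140491308836
[ 510.14267539 -181.28767798  116.71191772] ((509.8993225097656, -183.29132080078125), (29.921550750732422, 17.75165367126465), 83.37789154052734) [ 509.882729   -183.22623273  214.67280803] 15.3833 0.9970718482172567 [-1.37474172  0.4276499   0.17449507]
```

View pics/both3.png

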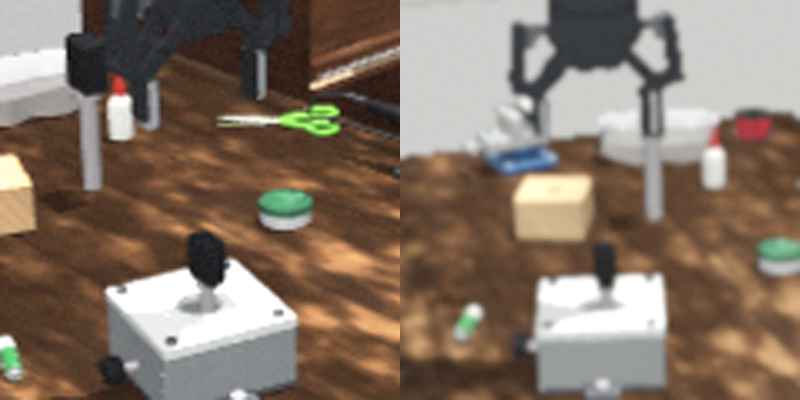

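View pics/w6.png

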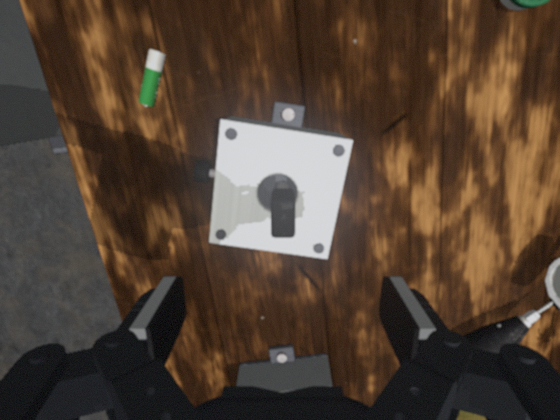

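View pics/scene3.png

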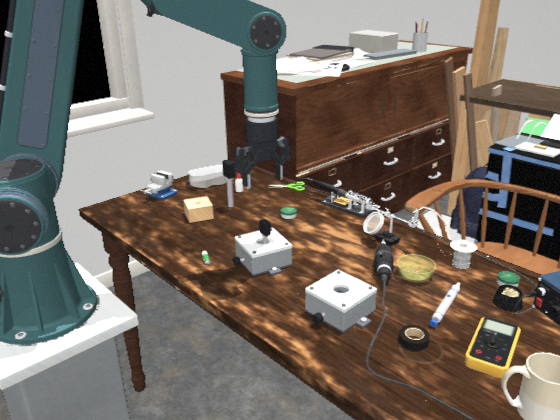

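The pin stands upright in the window at scene (265,228), with its top at z 116.7 (116 expected when seated). The bystanders are where they were, and the gripper is open and clear.

```bash
python3 -c "
from station import ctrl
print(ctrl.finish_job())"
```

```text
the job is handed in; nothing more can be done
None
```

The smaller pin is out of its storage block and stands upright on the bottom of the workpiece hole, in the fixture nearest the base. I let go of it and handed the job in at about 15.4 s.

- **Finding the hole:** the hole showed in the wrist camera, about 5.9 mm from the window centre. I aimed the tip straight at it and it went in without touching the face, so I did not run the spiral search.
- **Seating:** the pin met the bottom at TCP height 95.6 mm, against 95.7 mm expected. The highest reading was about 17 N, and I eased that off before opening the gripper.
- **Last checks:** the pin's top measured 116.7 mm, against 116 mm when seated; the camera read about 1 mm high throughout. The gripper was open and clear, with no significant force on the wrist. In the pictures the glue bottle, tin and battery had not moved.
- **Disagreements:** in the wrist picture the tip lay about 1 mm to the side of where the calibration put it. I corrected for that before going in.

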